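Start the bench centrifuge

TASK

The small plasma tubes are already in the rotor of the bench centrifuge; get it running with closed fingertips, taking hold of nothing. First switch it on by pressing the far half of the red rocker at the left of its sloping panel fully down, then push the open lid gently all the way shut by its blue lip, then press the green start key right down and let it come up again. Press neither the red nor the yellow key nor start before the lid is shut, do not raise the lid or touch the seal beneath it, and leave the things standing around where they are.

Things in the scene. Friction and masses are not known exactly. Their poses are not given: they have to be found in the camera images.
- centrifuge: Cream-white micro-centrifuge, fixed: 280 mm deep (x), 250 wide (y), deck 122 high. Origin: centre of its underside on the bench; x from front to hinge side, y to its left seen from the front, z up. Its front strip, x = -140 to -65 mm, is a panel rising at 20 degrees from 93.5 mm high at the front to 121; rocker, display and keys stand in a row at x = -108 mm, where the panel is 105 mm high.
- rocker (a joint): Red mains rocker, 30 mm long (up the slope), 21.5 wide, at the centrifuge's y = +90 mm. Pivot across its middle (along y), 4 mm above the panel; two halves meet there in a V. 0 = off (far half up, its end 6 mm above the pivot), 0.40 rad = on (far half down, parallel to the panel). 3 N at 10 mm from the pivot turns it; it stays where left. A tip bearing on pivot or near half cannot press it fully.
- rocker_on (a point): On top of the rocker's far half (marked with a short white line), 10 mm from the pivot up the slope towards the lid; the half ends 5 mm further on. Moves with the rocker.
- lid (a joint): Hinged lid with a smoked round window. 0 rad = shut, lying on the deck (a hard stop); 0.75 to 1.0 rad open at the start, limit 1.5. It turns up and back about the hinge line. The stiff hinge holds it at any angle, no spring; about 2 to 5 N at the lip closes it.
- lid_lip (a point): Middle of the upper front edge of the lid's blue push lip (lip 70 mm wide along y, standing 16 mm forward of the lid, 12 mm thick). Moves with the lid. In the lid's own shut position it lies 202 mm in front of and 14 mm above the hinge line, 138 mm above the bench, 34 mm behind the row of keys.
- lid_hinge (a point): Middle of the lid's hinge line, which runs along the centrifuge's y: in the centrifuge's frame x = +128 mm, z = 124 mm. Fixed to the centrifuge, same axes.
- lid_seal: Black rubber seal and steel latch hook on the underside of the lid, also under its lip; not to be touched. Origin on the hinge line.
- key_start (a joint): Green start key, cap 20 mm (up the slope) by 18, its top 7 mm above the panel. Sprung: 0 = up, 0.005 m = fully down along the panel's normal (1 N to begin, 4 N fully down); springs back. The three keys stand 35 mm apart, at the centrifuge's y = -27, -62 and -97 mm (right of its middle), in an order that changes.
- key_start_top (a point): Centre of the top of the green start key; moves with the key. Axes as the centrifuge's, not tilted with the panel.
- key_stop (a joint): Red stop key of the same kind; leave alone. 0 = up, 0.005 m = down.
- key_stop_top (a point): Centre of the top of the red stop key.
- key_pulse (a joint): Yellow short-spin key of the same kind; leave alone. 0 = up, 0.005 m = down.
- key_pulse_top (a point): Centre of the top of the yellow key.
- tube_rack: Loose blue tube rack, 176 x 70 x 64 mm, to the left of the centrifuge; origin at the centre of its underside. Leave alone.
- tube_a: Blood tube, 13 mm thick and 98 mm long with a green cap, upright in the rack, its top 104 mm above the bench; origin at its foot. Leave alone.
- tube_b: Another blood tube like tube_a, green cap. Leave alone.
- tube_c: Another blood tube like tube_a, purple cap. Leave alone.
- mug: White mug, 80 mm across and 92 mm high, to the right of the centrifuge; origin at the centre of its foot. Leave alone.
- tip_box: Box of pipette tips, blue with clear top, 118 x 80 x 75 mm, to the right of the centrifuge; origin at the centre of its underside. Leave alone.
- wash_bottle: White plastic bottle with blue cap, 62 mm across, 150 mm high, to the right of the centrifuge; origin at the centre of its foot. Leave alone.
- marker: Marker pen, white with black cap, 130 mm long, 16 mm thick, lying in front of the centrifuge; origin below its middle. Leave alone.
- timer: White bench timer, 55 x 70 x 18 mm, lying flat in front of the centrifuge; origin at the centre of its underside. Leave alone.

How it is judged:
By the outcome, as a careful person would: the job done as asked, in the order asked, and still so for the second after the job is handed in, with the robot touching nothing.
It also fails if it takes over 61 s, if anything falls off the work surface, if the arm or the gripper's body presses on something with over 40 N, if the wrist force passes 120 N, or if a joint passes its speed limit or range.

ROBOT

A 6-joint arm with a two-finger parallel gripper is mounted at the origin on the work surface. World frame = base frame: x ahead of the robot, y to its left, z up, the work surface at z = 0. Lengths are in m, angles in rad, forces in N, time in s.
With the tool pointing down it reaches from about 0.4 to 0.925 m from the base axis. Payload 3.4 kg.
Tool frame: the origin (TCP) lies where the fingers leave the gripper's body, on its centre line; the fingertips stand manip.tcp_to_tips ahead of it and the grasp point (between the pads) lies 54 mm ahead of it (manip.tcp_to_tips is the distance from the TCP to the fingertips, in m); z points along the fingers, y is the line along which they close (so a half turn about z gives the same grasp; the last joint's range is limited). The gripper opens to 85 mm and grips with 20 to 120 N. Pads are 22 mm wide; open, the fingers measure 114 mm over their backs; the gripper's body (76 mm by 85 mm) begins 54 mm behind the grasp point. The pads swing forward as they close: fully open they stand 13 mm farther back than shut.
Start: joints at [1.218, 0.307, 1.506, -0, 1.328, -0.073], TCP at [0.159, 0.553, 0.304] pointing down, gripper open.
Joint ranges: [-3.12, 3.12], [-1.05, 2.28], [0.14, 2.33], [-1.42, 4.57], [0.1, 2.73], [-2.68, 2.68]. Speed limits (rad/s): [2.57, 2.57, 3.14, 3.14, 3.14, 3.14].

INTERFACE

Orientations are given as a unit quaternion [x, y, z, w].
In Python, from cell import manip, read_state, grab_frame gives the robot as it stands. Calls block until the motion is done:
- manip.move_to(position, orientation): joint-space move of the TCP to a pose.
- manip.move_l(position, frame=None, max_speed=0.15, stop_force=None): straight line of the TCP; frame=None keeps the orientation; max_speed is the mean speed in m/s. With stop_force (N) it stops when the force on the tool has changed by that much, and returns True; else False.
- manip.set_joints(angles): joint-space move.
- manip.command_gripper(opening, force=None): finger opening in m; force is the grip in N (None keeps the last); returns when the fingers have stopped.
- manip.pause(seconds).
- manip.solve_ik(position, orientation): joint angles nearest the present ones, or None.
- read_state(): the state.
- grab_frame(name): name is "scene" or "top" or "wrist"; returns a dict with "pixels" (400x640x3 uint8, blue, green, red), "depth" (400x640 float32, m along the optical axis (not along the pixel's ray), 0 where there is no reading), "camera_matrix" (3x3 intrinsics, pixels), "D" ([k1, k2, p1, p2, k3] as OpenCV has them; the pictures are not rectified), "T" (4x4, takes a point from camera to world coordinates). Camera axes: x right, y up, looking along -z (the intrinsics and any distortion apply to the point x, -y, -z); pixel columns grow to the right and rows downward; lengths in m; the calibration is good to about 2 mm. A picture is of the moment at which its call begins.
A pose or a line that the arm cannot do raises manip.MotionError and nothing moves.
- manip.finish_job(): hands the job in; it is judged then, once.
The state is a dict: "time": time; "joints": joint angles; "qvel": joint speeds; "tau": joint torques, N m; "ee_pos": TCP position; "tcp_rot": TCP orientation; "contact_force": force on the tool from outside, world axes, zero at the start; "wrist_torque": the same for the moment, N m; "gripper_width": finger opening in m; "grip_force": force on a finger pad.
Only numpy, scipy, OpenCV 4.12 (cv2) and the standard library are available. Lean on these libraries where they do the work, as an engineer would, in place of code of your own. Each camera call takes 0.05 s, during which the arm holds its last target. There are 200 camera calls.

## Working session

There is one attempt and no reset: what is moved stays moved. The work goes in short steps, each a Python script; the robot and the scene stay as the last script left them, time stands still between calls to the robot, and variables do not carry over. Pictures are saved under pics/ and viewed, at most 10 in all, crops included, and the job is handed in when it is done.

```bash
mkdir -p pics; ls
cat > h.py <<'E'
import numpy as np, cv2, pickle
from cell import manip, read_state, grab_frame
def deproj(f,u,v,d=None):
    if d is None:
        p=f["depth"][int(v)-1:int(v)+2,int(u)-1:int(u)+2]; d=np.median(p[p>0])
    n=cv2.undistortPoints(np.array([[[u,v]]],float),f["camera_matrix"],f["D"])[0,0]
    return (f["T"]@np.array([n[0]*d,-n[1]*d,-d,1]))[:3]
def proj(f,P):
    c=np.linalg.inv(f["T"])@np.append(P,1); c=c[:3]*[1,-1,-1]
    return cv2.projectPoints(c.reshape(1,3),np.zeros(3),np.zeros(3),f["camera_matrix"],f["D"])[0].ravel()
E
python3 - <<'E'
from h import *
s=read_state();print(s["time"],s["ee_pos"],s["tcp_rot"],manip.tcp_to_tips)
F={n:grab_frame(n) for n in("scene","top")}
pickle.dump(F,open("f0.pkl","wb"))
for n in F: cv2.imwrite(f"pics/{n}0.png",F[n]["pixels"]);print(n,F[n]["T"].round(3),F[n]["camera_matrix"][0,0])
E
```

```text
pics
0.0 [0.15862544 0.55212803 0.30298486] [ 1.39434554e-01  9.90230765e-01 -9.99120332e-04 -1.95884680e-04] 0.0726
scene [[-0.491 -0.706  0.509  1.042]
 [ 0.871 -0.398  0.288  0.258]
 [-0.     0.585  0.811  0.838]
 [ 0.     0.     0.     1.   ]] 365.4801674671247
top [[-1.700e-02  9.940e-01 -1.090e-01  4.530e-01]
 [-1.000e+00 -1.700e-02  3.000e-03  3.000e-03]
 [ 1.000e-03  1.090e-01  9.940e-01  1.354e+00]
 [ 0.000e+00  0.000e+00  0.000e+00  1.000e+00]] 498.74209592161907
```

View pics/scene0.png

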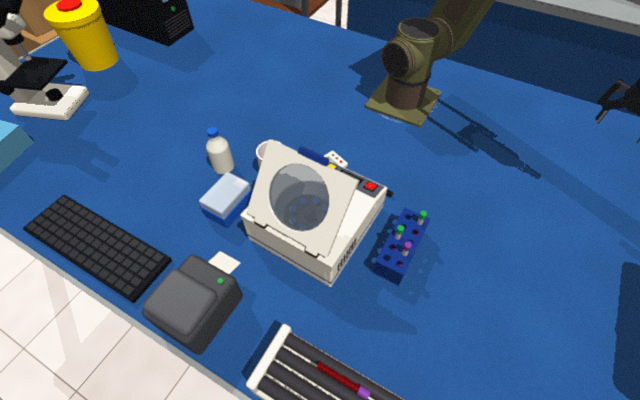

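View pics/top0.png

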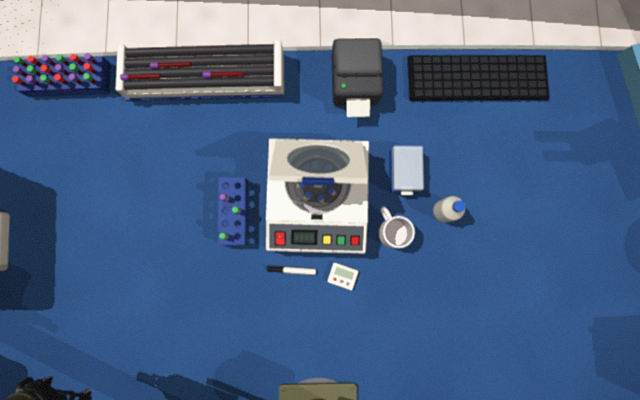

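The top view shows the centrifuge with its front towards the robot: rocker at about (280,239), yellow, green and red keys at (327,240), (341,240) and (355,240), and the lid lip at about (317,181). I'll enlarge it for better readings.

Run:
```python
from h import *
F=pickle.load(open("f0.pkl","rb"));f=F["top"]
c=f["pixels"][168:258,255:380];cv2.imwrite("pics/c1.png",cv2.resize(c,None,fx=6,fy=6,interpolation=cv2.INTER_CUBIC))
for n,u,v in[("rocker",280,239),("y",327,240),("g",341,240),("r",355,240),("lip",317,181),("lipL",303,181),("lipR",332,181),("deckFL",275,215),("deckFR",360,215)]:
    print(n,deproj(f,u,v).round(4))
```

```text
rocker [0.4829 0.0878 0.1081]
y [ 0.4784 -0.0292  0.1114]
g [ 0.4777 -0.0639  0.1134]
r [ 0.4771 -0.0989  0.1108]
lip [ 0.6021 -0.0055  0.2872]
lipL [0.6026 0.0247 0.2875]
lipR [ 0.6017 -0.038   0.2862]
deckFL [0.5419 0.0985 0.1229]
deckFR [ 0.5384 -0.1119  0.1223]
```

View pics/c1.png

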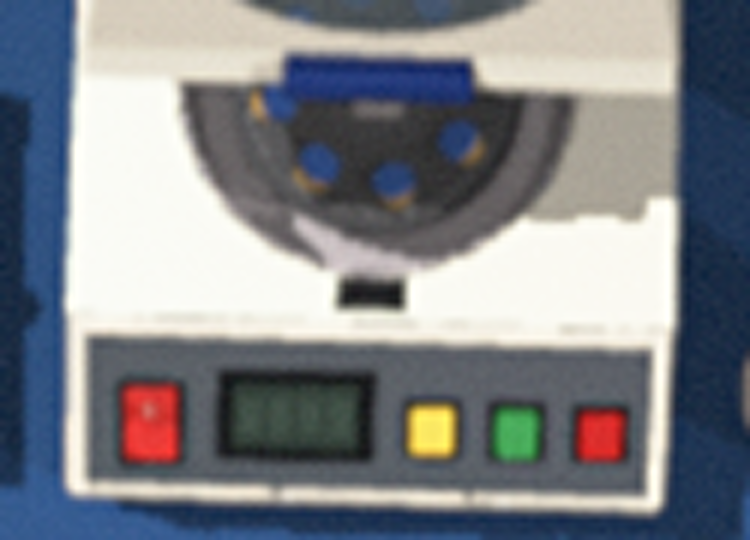

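Crop readings: rocker centre (151,423), with its white mark at the upper (far) half; yellow (433,431), green (517,433) and red (601,436); lip top edge from (285,60) to (473,62). The green key is the middle one, at y = -62. Next I fit the centrifuge pose, then move above the panel for a wrist view.

```bash
cat >> h.py <<'E'
from scipy.spatial.transform import Rotation as Rn
from scipy.optimize import least_squares
s20,c20=np.sin(np.radians(20)),np.cos(np.radians(20))
NRM=np.array([-s20,0,c20]); UP=np.array([c20,0,s20])
def pan(y,h,s=0): return np.array([-.108,y,.105])+h*NRM+s*UP
def Rz(a): return Rn.from_euler("z",a).as_matrix()
def w(p,pose): return Rz(pose[2])@p+np.array([pose[0],pose[1],0])
def tool(tilt,pose):   # tilt: lean of gripper towards the front
    z=Rz(pose[2])@np.array([np.sin(tilt),0,-np.cos(tilt)]); y=Rz(pose[2])@np.array([0,1.,0])
    R=np.stack([np.cross(y,z),y,z],1); return R
def tcp(tip,R): return tip-R[:,2]*manip.tcp_to_tips
def fit(f,obs,x0): # obs: list of (local pt, uv)
    fun=lambda x: np.concatenate([proj(f,w(p,x))-uv for p,uv in obs])
    r=least_squares(fun,x0); return r.x,r.fun.reshape(-1,2)
E
python3 - <<'E'
from h import *
F=pickle.load(open("f0.pkl","rb"));f=F["top"]
px=lambda x,y:np.array([(x+.5)/6-.5+255,(y+.5)/6-.5+168])
obs=[(pan(.09,.005),px(151,423)),(pan(-.027,.007),px(433,431)),(pan(-.062,.007),px(517,433)),(pan(-.097,.007),px(601,436)),
 (np.array([-.14,.125,.0935]),px(67,492)),(np.array([-.14,-.125,.0935]),px(663,512))]
pose,r=fit(f,obs,[.588,0,0]);print(pose,r.round(2).tolist())
def lip(th,y): 
    a=.202*np.cos(th)-.014*np.sin(th);b=.202*np.sin(th)+.014*np.cos(th);return np.array([.128-a,y,.124+b])
g=lambda t:np.concatenate([proj(f,w(lip(t[0],y),pose))-px(*q) for y,q in((.035,(286,58)),(-.035,(473,62)))])
t=least_squares(g,[.9]);print("theta",t.x,t.fun)
pickle.dump((pose,t.x[0]),open("pose.pkl","wb"))
manip.command_gripper(0,20)
R=tool(np.radians(20),pose); q=Rn.from_matrix(R).as_quat()
manip.move_to(tcp(w(pan(.03,.10,-.01),pose),R),q)
f=grab_frame("wrist");pickle.dump(f,open("f1.pkl","wb"));cv2.imwrite("pics/w1.png",f["pixels"])
s=read_state();print(s["time"],s["gripper_width"],s["contact_force"])
for n,p in(("rk",pan(.09,.005)),("y",pan(-.027,.007)),("g",pan(-.062,.007)),("r",pan(-.097,.007)),("lip",lip(t.x[0],0))):print(n,proj(f,w(p,pose)).round(1))
print("tip",proj(f,s["ee_pos"]+R[:,2]*manip.tcp_to_tips))
E
```

```text
[ 0.59102695 -0.0066239  -0.04689663] [[-0.07, -0.22], [-0.07, 0.13], [0.01, 0.21], [0.08, 0.12], [0.05, 0.06], [0.01, -0.3]]
theta [0.92455232] [-0.68725013 -0.13819022  0.72470762  0.16211046]
3.0417 3.9306502508782164e-05 [-0.9249941  -0.29273561  0.40004295]
rk [404.4 211.5]
y [246.6 212.5]
g [199.1 212.5]
r [151.4 212.5]
lip [269.4 603. ]
tip [324.25555585 266.28421614]
```

View pics/w1.png

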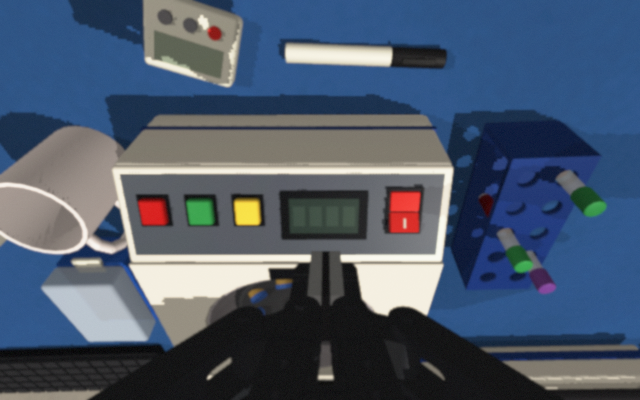

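The wrist view shows the rocker at (405,211) with its white mark on the far half, and yellow, green and red at (248,212), (201,212) and (153,212). These are within about 1.5 mm of the fit. Now I press the rocker.

Run:
```python
from h import *
pose,th=pickle.load(open("pose.pkl","rb"))
R=tool(np.radians(20),pose)
T=lambda y,h,s:tcp(w(pan(y,h,s),pose),R)
manip.move_l(T(.09,.03,.0145))
hit=manip.move_l(T(.09,.0,.0145),max_speed=.02,stop_force=14)
s=read_state();tip=np.array(s["ee_pos"])+R[:,2]*manip.tcp_to_tips
l=Rz(pose[2]).T@(tip-[pose[0],pose[1],0])-pan(.09,0);print(hit,"h",l@NRM,"s",l@UP,s["contact_force"])
manip.move_l(T(.09,.04,.0145))
manip.move_l(T(.05,.10,-.01))
f=grab_frame("wrist");cv2.imwrite("pics/w2.png",cv2.resize(f["pixels"][130:280,250:470],None,fx=3,fy=3))
print(read_state()["time"],read_state()["contact_force"])
```

```text
True h 0.004332912570006089 s 0.015494936946953896 [-3.46666113  0.77074202  8.40937437]
6.1167 [ 0.36227566 -0.73752863 -0.34815347]
```

View pics/w2.png

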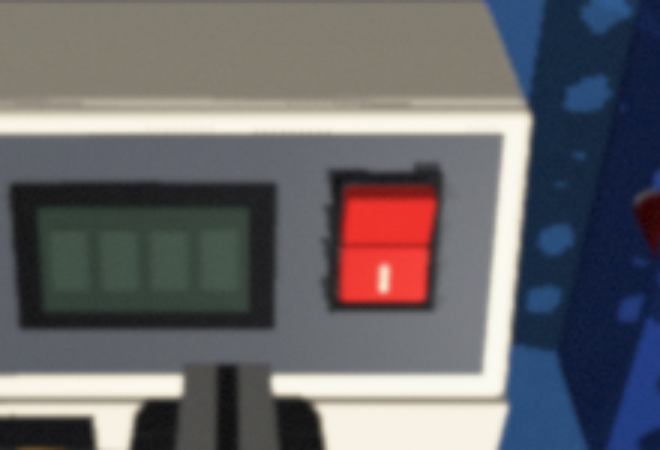

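The rocker has moved to on: the near half is raised with its end face visible at (390,190), and the far half lies flat. I'll confirm with one firmer press, then close the lid.

Run:
```python
from h import *
pose,th=pickle.load(open("pose.pkl","rb"))
R=tool(np.radians(20),pose)
T=lambda y,h,s:tcp(w(pan(y,h,s),pose),R)
manip.move_l(T(.09,.02,.0135))
hit=manip.move_l(T(.09,-.002,.0135),max_speed=.02,stop_force=25)
s=read_state();tip=np.array(s["ee_pos"])+R[:,2]*manip.tcp_to_tips
l=Rz(pose[2]).T@(tip-[pose[0],pose[1],0])-pan(.09,0);print(hit,"h",l@NRM,s["contact_force"])
manip.move_l(T(.09,.06,.0135))
R0=tool(0,pose); q=Rn.from_matrix(R0).as_quat()
def lip(t): return np.array([.128-(.202*np.cos(t)-.014*np.sin(t)),0,.124+.202*np.sin(t)+.014*np.cos(t)])
def P(t,dz=0): return tcp(w(lip(t)+[.004,0,dz],pose),R0)
a=w(lip(th)+[-.1,0,.06],pose)
manip.move_to(tcp(a,R0),q)
manip.move_l(P(th,.03))
hit=manip.move_l(P(th,-.012),max_speed=.02,stop_force=3)
s=read_state();z=s["ee_pos"][2]-manip.tcp_to_tips
print("contact",hit,z,lip(th)[2],s["contact_force"],s["time"])
t0=np.arcsin((z-.124)/np.hypot(.202,.014))-np.arctan2(.014,.202);print("th",th,t0)
for t in np.linspace(min(t0,th)-.12,.06,7):
    h=manip.move_l(P(t),max_speed=.07,stop_force=30)
    s=read_state();print(round(t,2),h,np.round(s["contact_force"],1),round(s["time"],1))
    if h: raise SystemExit
h=manip.move_l(P(0,-.006),max_speed=.02,stop_force=14)
s=read_state();print("end",h,s["ee_pos"][2]-manip.tcp_to_tips,s["contact_force"])
manip.move_l(P(0,.05)); 
f=grab_frame("top");cv2.imwrite("pics/t2.png",cv2.resize(f["pixels"][130:260,220:400],None,fx=4,fy=4))
print(read_state()["time"])
```

```text
True h 0.004334776424402386 [-3.52264259 -0.95066629  9.41091719]
contact False 0.2817610173172658 0.2936976425707526 [-0.37484521 -0.3056522   1.65348596] 12.2167
th 0.9245523242438671 0.8240743010811303
0.7 False [ 0.  -0.6 -0.5] 12.9
0.6 False [ 1.1 -0.5 -0. ] 13.4
0.49 False [ 0.  -0.9  0.7] 13.8
0.38 False [0.7 0.4 1. ] 14.3
0.27 False [0.2 0.3 0.7] 14.7
0.17 False [ 0.6 -0.7  0.3] 15.2
0.06 False [0.6 0.2 0.3] 15.7
end True 0.13798739866421972 [-0.83471141  0.3639581   7.49865433]
16.8583
```

View pics/t2.png

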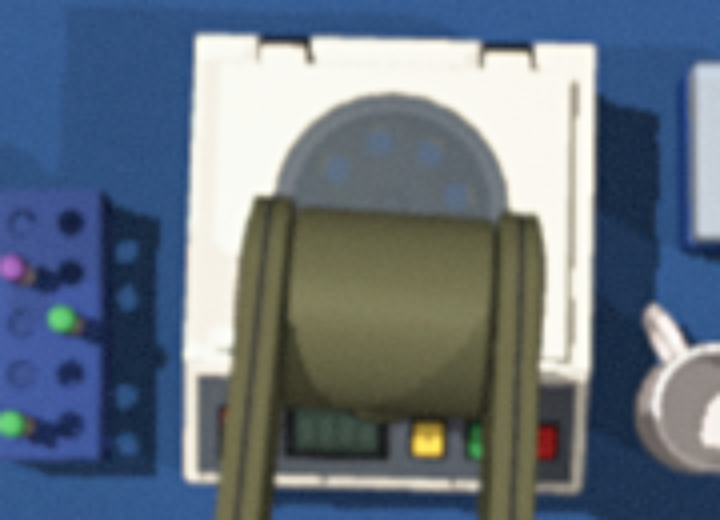

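The lid lies flat on the deck, with the tip stopping at 138.0 mm as expected for shut. Now the start key.

Run:
```python
from h import *
pose,th=pickle.load(open("pose.pkl","rb"))
R=tool(np.radians(20),pose);q=Rn.from_matrix(R).as_quat()
T=lambda h:tcp(w(pan(-.061,h,-.002),pose),R)
manip.move_to(T(.09),q); manip.move_l(T(.02))
hit=manip.move_l(T(-.002),max_speed=.015,stop_force=12)
s=read_state();tip=np.array(s["ee_pos"])+R[:,2]*manip.tcp_to_tips
l=Rz(pose[2]).T@(tip-[pose[0],pose[1],0])-pan(-.061,0);print(hit,"h",l@NRM,s["contact_force"])
manip.pause(.2)
manip.move_l(T(.03),max_speed=.05);manip.move_l(T(.12))
manip.pause(.3)
f=grab_frame("wrist");cv2.imwrite("pics/w3.png",f["pixels"]);print(read_state()["time"])
```

```text
True h 0.0022007964449124455 [-4.65361213 -0.50226972  9.10076642]
21.125
```

View pics/w3.png

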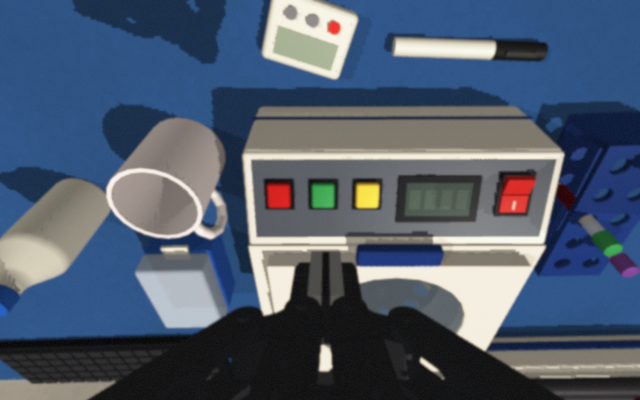

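The green key at (322,194) is up again after bottoming out with its top 2.2 mm above the panel. The lid is shut (lip at (400,255)), the rocker at (515,193) is on, and the surrounding things look undisturbed.

```bash
python3 -c "
from cell import manip
print(manip.finish_job())"
```

```text
the job is handed in; nothing more can be done
None
```

The centrifuge is switched on, its lid is shut, and the start key was pressed fully down and came back up, in that order; I handed the job in just after 21 s, and the verdict was not shown.

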